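# Carry a freshly varnished transformer on a fork to its curing stand

## Task

The transformer lying across the tines of the fork lifter has tacky varnish and must not be touched by the gripper. Pick up the fork by its black handle, carry the transformer level on it to the blue stand (not the orange one), and lower the fork with a tine on each side of the stand, so that the transformer is left standing in the middle of the blue top. Set the fork down, do not drop it, and leave it lying flat on the worktop, clear of the transformer.

Things in the scene. Friction and masses are not known exactly. Their poses are not given: they have to be found in the camera images.
- fork: Aluminium two-tined fork, 0.5 kg, flat on the worktop. Origin: underside, below the handle; +x along the tines, z up. Upright black square handle 24 x 24, faces square to x and y, top at z 110: grip at z 75; balances there with its load, 60 N holds it. Heel weight x -53 to -19, 28 high. Plate 6 thick, x -55 to 50, 72 wide; two tines 6 thick, 14 wide, x 50 to 141, open gap 44 (y -22 to 22).
- wet_transformer: Largest yellow and black transformer, 35 (x) by 81 (y), 38 high, 0.2 kg; origin at the centre of its underside. Starts loose across both tines, long side crosswise, its middle at about fork x 105, y 0 (within 5), 6 above the fork's underside. Smaller transformers of the same look lie elsewhere: leave them.
- blue_stand_pad (a point): Centre of the flat top of the blue-topped stand, 40 above the worktop. Fixed post with upright sides, 44 long (x) by 28 wide (y): passes between the tines with 8 to spare each side. A foot 28 wide, 5 high, with a screw head to 8, reaches 49 from the centre on its +x side, which looks roughly away from the robot. The tines go down parallel to its x, the handle on its -x side. z up.
- orange_stand_pad (a point): Centre of the top of the orange-topped stand of the same shape and size, not to be used; same axes.
Mind the look-alikes: they are no part of the job. Leave any turquoise look-alike of the wet_transformer alone.

How it is judged (in metres and radians):
On the way:
1. the fork is lifted clear of the worktop with the transformer riding on it (height (world z) of fork above 0.043 m and contact force between wet_transformer and fork above 0.2 N), for 0.2 s.
At the end, for the whole second after the job is handed in: The transformer stands upright (within 10 degrees) and at rest on the blue stand's top, its middle within 15 mm of the middle of that top; the fork lies flat and at rest on the worktop, not touching the transformer (horizontal distance between wet_transformer and blue_stand_pad below 0.015 m and z of wet_transformer in the frame of blue_stand_pad between -0.006 and 0.006 m and angle between wet_transformer's own z axis and vertical below 0.175 rad and linear speed of each of wet_transformer, fork below 0.02 m/s and contact force between wet_transformer and fork below 0.05 N and height (world z) of fork below 0.008 m and angle between fork's own z axis and vertical below 0.1 rad).
It fails at once if the gripper or arm touches the varnished transformer (contact force between any of the fingers, the arm and wet_transformer above 0.3 N).
It fails at once if the transformer is tilted by more than 20 degrees (angle between wet_transformer's own z axis and vertical above 0.35 rad).
It fails at once if the transformer falls to the worktop (height (world z) of wet_transformer below 0.003 m).
It fails at once if the transformer is set on the orange stand (horizontal distance between wet_transformer and orange_stand_pad below 0.06 m and height (world z) of wet_transformer below 0.042 m).
It fails at once if the fork is let go in the air (height (world z) of fork above 0.02 m and contact force between the fingers and fork below 0.1 N).
It also fails if it takes over 58 s, if anything falls off the work surface, if the arm or the gripper's body presses on something with over 40 N, if the wrist force passes 120 N, or if a joint passes its speed limit or range.

## Robot

A 6-joint arm with a two-finger parallel gripper is mounted at the origin on a cart in front of the work surface, level with it; the furniture and walls round the work are solid. World frame = base frame: x ahead of the robot, y to its left, z up, the work surface at z = 0. Lengths are in m, angles in degrees, forces in N, time in s.
With the tool pointing down it reaches from about 0.275 to 0.825 m from the base axis. Payload 4.9 kg.
Tool frame: the origin (TCP) lies midway between the tips of the shut fingers; the grasp point (between the pads) lies 19 mm behind it; z points along the fingers, y is the direction in which the jaws open and shut (so a half turn about z gives the same grasp; the last joint's range is limited). The gripper opens to 85 mm and grips with 20 to 120 N. Pads are 22 mm wide; open, the fingers measure 114 mm over their backs; the gripper's body (76 mm by 85 mm) begins 54 mm behind the grasp point. The pads swing forward as they close: fully open they stand 13 mm farther back than shut.
Start: joints at [-76.387, 18.69, -11.035, 60.275, 0, 82.311], TCP at [0.2, -0.512, 0.231] pointing down, gripper open.
Joint ranges: [-152.03, 152.03], [-55.5, 102.48], [-74.3, 77.21], [-110.64, 120.58], [-84.22, 78.4], [-180, 180]. Speed limits (degrees/s): [147.25, 147.25, 180, 180, 180, 180].

## Interface

Orientations are given as a 3x3 rotation matrix whose columns are the frame's x, y, z axes.
In Python, from plant import robot, imaging gives the robot as it stands.
- The arm moves only by the shell command python3 -m handwheel 'ROWS' [FORCE]. ROWS is JSON, one flat list of numbers, 7 for each row, row after row: the closure in counts, from 0 (fully open) to 255 (shut), then the shift along the tool's x, y, z in mm, then the turn, a rotation vector about the tool's x, y, z in rad. A call has 1 to 20 rows; each row shifts and turns the commanded pose from where the row before left it, along the tool's axes as they then stand; what a row does not reach is not made up. A row lasts 1/12 s, in which the tool goes at most 41.7 mm and 7.16 degrees, less where a joint would pass 70% of its speed; a pose out of reach is approached as far as the arm can. A call with a gripper value outside its range is refused whole. The fingers move at their own pace and stop on an object; FORCE is the grip in N (left out, the last holds). Time passes only in rows, so rows that do not move let the fingers close. It gives the time, the measured TCP pose, the force and the opening at its end, in the units of the state.
- robot.state(): the state, without advancing time (a new reading comes with each control period).
- imaging.capture(name): name is "scene" or "side" or "wrist"; returns (picture, depth): 400x640x3 uint8, blue, green, red; 400x640 float32, m along the optical axis (not along the pixel's ray), 0 where there is no reading.
- imaging.camera_params(name): a dict with "intrinsics" (3x3 intrinsics, pixels), "k1" (the pictures are not rectified: a ray, as slopes to the right and down, at radius r is drawn at 1 + k1 r^2 times it, then the intrinsics apply), "extrinsics" (4x4, takes a point from camera to world coordinates). Camera axes: x right, y down, z forward; pixel columns grow to the right and rows downward; lengths in m; the calibration is good to about 2 mm. A picture is of the moment at which its call begins: read the wrist's pose just before it. camera_params takes no time and is no camera call; for the wrist camera it gives the pose at the moment of the call.
- robot.sign_off(): hands the job in, once; it reports no verdict.
The state is a dict: "clock": time; "q": joint angles; "qvel": joint speeds; "tau": joint torques, N m; "position": TCP position; "tcp_rot": TCP orientation; "wrist_force": force on the tool from outside, world axes, zero at the start; "wrist_torque": the same for the moment, N m; "width": opening from 0.0 (shut) to 1.0 (fully open).
Only numpy, scipy, OpenCV 4.12 (cv2) and the standard library are available. Lean on these libraries where they do the work, as an engineer would, in place of code of your own. Each camera call takes 0.05 s, during which the arm holds its last target. There are 200 camera calls.

## Working session

There is one attempt and no reset: what is moved stays moved. The work goes in short steps, Python scripts to look and compute and a shell command to move; the robot and the scene stay as the last step left them, time stands still between calls to the robot, and variables do not carry over. Pictures are saved under pics/ and viewed, about 8 in all and at most 12, crops included, and the job is handed in when it is done.

```bash
ls; mkdir -p pics; python3 - <<'E'
from plant import robot, imaging
import cv2
s=robot.state();print(s)
for n in("scene","side"):
    p,d=imaging.capture(n);cv2.imwrite(f"pics/{n}0.png",p)
    import numpy as np;np.save(f"pics/{n}0.npy",d)
    c=imaging.camera_params(n);print(c)
E
```

```text
pics
{'clock': 0.0, 'q': array([-7.63852575e+01,  1.87331344e+01, -1.10909770e+01,  6.02741030e+01,
        8.92707100e-04,  8.23108679e+01]), 'qvel': array([-0.02178224,  0.14018335,  0.07386959,  0.04781235,  0.02172752,
       -0.0249327 ]), 'tau': array([-1.33869067e-03, -4.43396902e+01,  2.62441885e+01,  1.54595159e-02,
       -1.77660468e-04,  4.42477884e-06]), 'position': array([ 0.19970254, -0.51185325,  0.23049956]), 'tcp_rot': array([[ 9.31666713e-01,  3.63313893e-01, -3.88357818e-04],
       [ 3.63314018e-01, -9.31665249e-01,  1.66966377e-03],
       [ 2.44792562e-04, -1.69666600e-03, -9.99998531e-01]]), 'wrist_force': array([ 0.00967676,  0.43561082, -0.96121894]), 'wrist_torque': array([-0.06107433, -0.0018171 , -0.00349868]), 'width': 0.9978737931993247}
{'intrinsics': array([[463.89018043,   0.        , 312.4299301 ],
       [  0.        , 463.89018043, 196.65948929],
       [  0.        ,   0.        ,   1.        ]]), 'k1': 0.02200037507787324, 'extrinsics': array([[-0.60230459, -0.36501936,  0.70992257, -0.24327412],
       [-0.79813729,  0.25937663, -0.54378362,  0.67622861],
       [ 0.01435423, -0.89413904, -0.4475593 ,  0.57903498],
       [ 0.        ,  0.        ,  0.        ,  1.        ]])}
{'intrinsics': array([[420.22365494,   0.        , 318.75586535],
       [  0.        , 420.22365494, 195.88978521],
       [  0.        ,   0.        ,   1.        ]]), 'k1': 0.021647370734230894, 'extrinsics': array([[ 0.99861465, -0.03552065,  0.03882103,  0.52009584],
       [-0.05246287, -0.6152671 ,  0.78657107, -0.64370114],
       [-0.00405421, -0.78751805, -0.61627825,  0.60882144],
       [ 0.        ,  0.        ,  0.        ,  1.        ]])}
```

View pics/scene0.png

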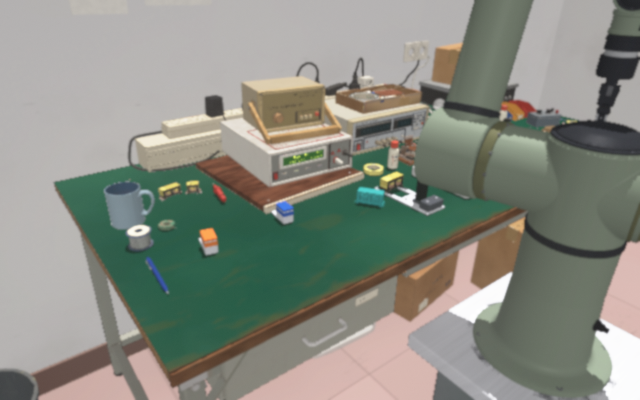

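View pics/side0.png

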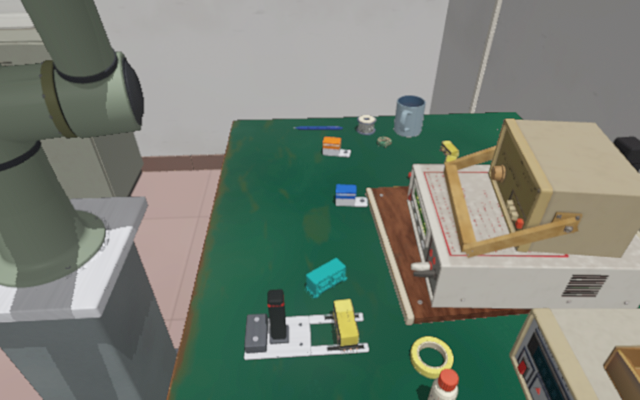

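The side view shows the fork with its handle at (278,315), the wet transformer at (346,322), the turquoise look-alike at (326,277), the blue stand at (346,190) and the orange one at (332,146). The next view is an enlarged crop.

```bash
cat > h.py <<'E'
import numpy as np, cv2
from plant import robot, imaging
def ray(c,u,v):
    K=c["intrinsics"];k=c["k1"]
    p=np.array([(u-K[0,2])/K[0,0],(v-K[1,2])/K[1,1]]);q=p.copy()
    for _ in range(8): q=p/(1+k*(q@q))
    return np.array([q[0],q[1],1.])
def onplane(c,u,v,z):
    E=c["extrinsics"];d=E[:3,:3]@ray(c,u,v);o=E[:3,3]
    return o+d*(z-o[2])/d[2]
def proj(c,P):
    E=c["extrinsics"];K=c["intrinsics"];x=E[:3,:3].T@(np.array(P)-E[:3,3])
    s=x[:2]/x[2];s=s*(1+c["k1"]*(s@s));return s*K[0,0]+K[:2,2]
def frame(x,y,yaw):
    a=np.radians(yaw);return lambda p:(x+np.cos(a)*p[0]-np.sin(a)*p[1],y+np.sin(a)*p[0]+np.cos(a)*p[1],p[2])
E
python3 - <<'E'
import cv2
p=cv2.imread("pics/side0.png")
a=cv2.resize(p[280:370,235:380],None,fx=5,fy=5,interpolation=cv2.INTER_CUBIC)
b=cv2.resize(p[170:220,325:380],None,fx=3,fy=3,interpolation=cv2.INTER_CUBIC)
import numpy as np
o=np.zeros((600,725,3),np.uint8);o[:450]=a;o[450:600,:165]=b
cv2.imwrite("pics/c1.png",o)
E
```

```text
(no output)
```

View pics/c1.png

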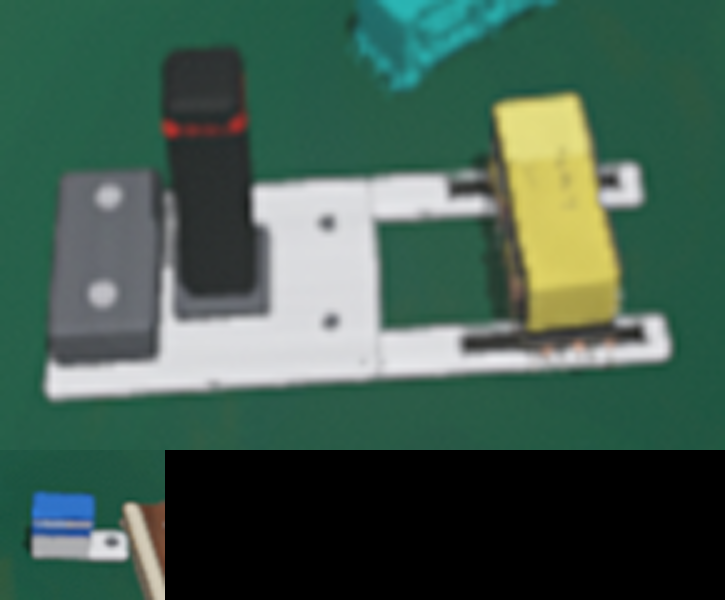

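```bash
python3 - <<'E'
from h import *
from scipy.optimize import least_squares
c=imaging.camera_params("side")
def fit(pts,x0,name):
    def r(v):
        f=frame(*v);return np.concatenate([proj(c,f(l))-np.array(p) for l,p in pts])
    s=least_squares(r,x0);print(name,s.x.round(4),s.fun.round(1));return s.x
A=lambda u,v:(235+u/5,280+v/5); B=lambda u,v:(325+u/3,170+(v-450)/3)
fit([((50,22),(378,222)),] and [((.141,-.036,.006),A(669,353)),((.141,.036,.006),A(641,166)),((.05,.022,.006),A(378,221)),((.05,-.022,.006),A(381,332)),((.05,.036,.006),A(370,178)),((.05,-.036,.006),A(379,374)),((-.055,-.036,.006),A(48,385)),((0,0,.110),A(204,84))],[.45,-.3,0],"fork")
fit([((-.022,.014,.04),B(32,493)),((.022,.014,.04),B(93,494)),((.022,-.014,.04),B(94,522)),((-.022,-.014,.04),B(32,522)),((.049,.014,.005),B(126,533)),((.049,-.014,.0),B(128,558)),((.022,-.014,0),B(92,558)),((-.022,-.014,0),B(32,557))],[.55,.1,0],"blue")
fit([((0,0,.0),(332,150))],[.55,.2,0],"orange")
fit([((0,0,.044),A(546,130))],[.55,-.25,0],"transf approx")
E
```

```text
fork [ 0.4754 -0.2409  0.2521] [ 0.4  0.9 -0.4  0.1 -0.6 -1.3 -0.1  0.2  0.7  0.3  0.7 -0.2 -0.6  1.4
 -0.1 -1.8]
blue [ 0.6186  0.1046 -4.1273] [ 0.6  0.7 -0.4  0.5 -0.1 -1.3  0.7 -1.5 -0.5 -0.3 -0.4  0.7 -0.3  0.6
  0.3  0.8]
orange [0.6052 0.3343 0.    ] [-0.  0.]
transf approx [ 0.5818 -0.2163  0.    ] [-0.  0.]
```

```bash
python3 -m handwheel '[0,29.6,-12.7,-2,0,0,0, 0,29.6,-12.7,-2,0,0,0, 0,29.6,-12.7,-2,0,0,0, 0,29.6,-12.7,-2,0,0,0, 0,29.6,-12.7,-2,0,0,0, 0,29.6,-12.7,-2,0,0,0, 0,29.6,-12.7,-2,0,0,0, 0,29.6,-12.7,-2,0,0,0, 0,29.6,-12.7,-2,0,0,0, 0,29.6,-12.7,-2,0,0,0, 0,29.6,-12.7,-2,0,0,0, 0,29.6,-12.7,-2,0,0,0]' 60 && python3 -m handwheel '[0,0,0,0,0,0,-0.12, 0,0,0,0,0,0,-0.12, 0,0,0,0,0,0,-0.12, 0,0,0,0,0,0,-0.12, 0,0,0,0,0,0,-0.12, 0,0,0,0,0,0,-0.12, 0,0,0,0,0,0,-0.12, 0,0,0,0,0,0,-0.12, 0,0,0,0,0,0,-0.12, 0,0,0,0,0,0,-0.12, 0,0,0,0,0,0,-0.12, 0,0,0,0,0,0,-0.12, 0,0,0,0,0,0,-0.12, 0,0,0,0,0,0,-0.12, 0,0,0,0,0,0,-0.12, 0,0,0,0,0,0,-0.12, 0,0,0,0,0,0,-0.12, 0,0,0,0,0,0,-0.12, 0,0,0,0,0,0,-0.12, 0,0,0,0,0,0,-0.12]' && python3 -m handwheel '[0,0,0,0,0,0,-0.12, 0,0,0,0,0,0,-0.12, 0,0,0,0,0,0,-0.12, 0,0,0,0,0,0,-0.01, 0,0,0,0,0,0,0]' && python3 - <<'E'
from h import *
p,d=imaging.capture("wrist");cv2.imwrite("pics/w1.png",p)
c=imaging.camera_params("wrist");np.save("pics/w1.npy",c,allow_pickle=True)
print(robot.state()["q"].round(1),c)
E
```

```text
clock: 1.1
position: [0.4761, -0.2399, 0.2551]
tcp_rot: [[0.932, 0.363, -0.001], [0.363, -0.932, 0.0], [-0.0, -0.001, -1.0]]
wrist_force: [0.1, -0.4, -0.4]
width: 1.002
clock: 2.77
position: [0.4751, -0.2412, 0.2548]
tcp_rot: [[-0.935, 0.356, -0.001], [0.356, 0.935, 0.001], [0.001, 0.0, -1.0]]
wrist_force: [0.2, -0.6, -0.3]
width: 1.001
clock: 3.18
position: [0.4752, -0.2413, 0.255]
tcp_rot: [[-1.0, 0.002, -0.001], [0.002, 1.0, 0.0], [0.001, 0.0, -1.0]]
wrist_force: [-0.2, -0.5, -1.3]
width: 1.002
[-34.9  16.1 -11.2  62.8  -0.  -34.7] {'intrinsics': array([[278.65450639,   0.        , 319.43952467],
       [  0.        , 278.65450639, 202.70900269],
       [  0.        ,   0.        ,   1.        ]]), 'k1': -0.04393231822840627, 'extrinsics': array([[ 4.02142715e-03,  9.65125082e-01,  2.61758295e-01,
         4.08890665e-01],
       [ 9.99991855e-01, -3.97136713e-03, -7.20238346e-04,
        -2.41246276e-01],
       [ 3.44418197e-04,  2.61759059e-01, -9.65133191e-01,
         3.96344466e-01],
       [ 0.00000000e+00,  0.00000000e+00,  0.00000000e+00,
         1.00000000e+00]])}
```

View pics/w1.png

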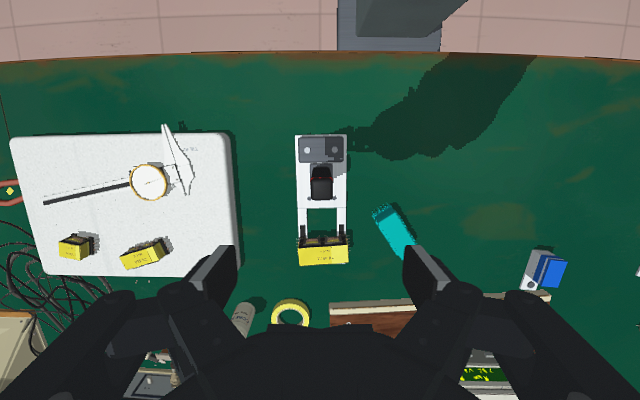

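The wrist view shows the fork square on, with its rear edge at row 135, columns 296–347, and the handle top near (320,170–197). The blue stand's top is at about (553,272). I'll check these against the fit.

```bash
python3 - <<'E'
from h import *
c=np.load("pics/w1.npy",allow_pickle=True).item()
f=frame(.4754,-.2409,.25);b=frame(.6186,.1046,-4.13)
for l in [(-.055,.036,.006),(-.055,-.036,.006),(.05,-.036,.006),(.05,.036,.006),(.012,.012,.11),(-.012,-.012,.11)]: print(l,proj(c,f(l)).round(1))
for l in [(.022,.014,.04),(.022,-.014,.04),(-.022,-.014,.04),(-.022,.014,.04),(.049,0,.005)]: print("b",l,proj(c,b(l)).round(1))
p=cv2.imread("pics/w1.png")
o=np.zeros((500,800,3),np.uint8)
o[:500,:400]=cv2.resize(p[130:280,270:390],(400,500),interpolation=cv2.INTER_CUBIC)
o[:400,400:]=cv2.resize(p[230:310,510:590],(400,400),interpolation=cv2.INTER_CUBIC)
cv2.imwrite("pics/c2.png",o)
E
```

```text
(-0.055, 0.036, 0.006) [345.8 135.9]
(-0.055, -0.036, 0.006) [293.1 136.3]
(0.05, -0.036, 0.006) [295.4 209.9]
(0.05, 0.036, 0.006) [344.7 209.5]
(0.012, 0.012, 0.11) [331.3 203.4]
(-0.012, -0.012, 0.11) [308.3 181.4]
b (0.022, 0.014, 0.04) [557.1 288.6]
b (0.022, -0.014, 0.04) [540. 288.]
b (-0.022, -0.014, 0.04) [548.5 261.4]
b (-0.022, 0.014, 0.04) [566.  262.3]
b (0.049, 0, 0.005) [527.7 291.1]
```

View pics/c2.png

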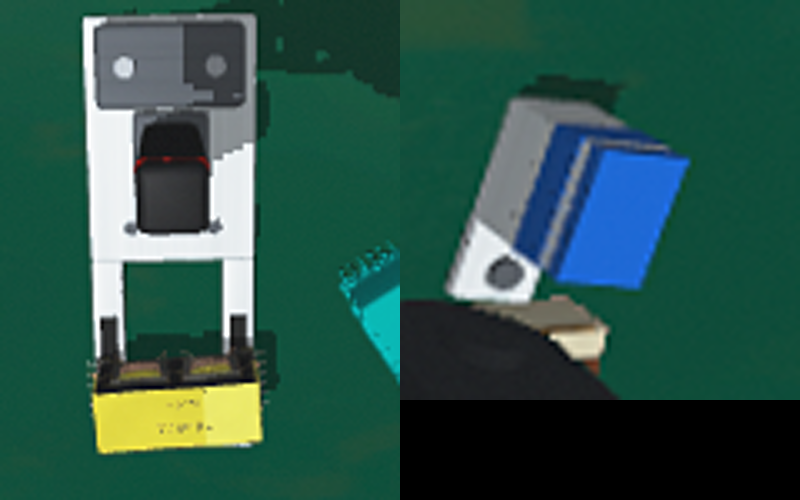

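```bash
python3 - <<'E'
from h import *
from scipy.optimize import least_squares
c=np.load("pics/w1.npy",allow_pickle=True).item()
A=lambda u,v:(270+u*.3,130+v*.3); B=lambda u,v:(510+(u-400)/5,230+v/5)
def fit(pts,x0,name):
    def r(v):
        f=frame(*v);return np.concatenate([proj(c,f(l))-np.array(p) for l,p in pts])
    s=least_squares(r,x0);print(name,s.x.round(4),s.fun.round(1))
fit([((-.055,-.036,.006),A(83,15)),((-.055,.036,.006),A(256,15)),((.05,-.036,.006),A(92,260)),((.05,.036,.006),A(254,258)),((.05,-.022,.006),A(124,261)),((.05,.022,.006),A(222,258)),((.012,-.012,.11),A(137,232)),((.012,.012,.11),A(209,232)),((-.012,.012,.11),A(207,164)),((-.012,-.012,.11),A(142,165))],[.475,-.24,0],"fork")
fit([((.022,-.014,.04),B(555,284)),((.022,.014,.04),B(641,290)),((-.022,.014,.04),B(690,158)),((-.022,-.014,.04),B(601,148))],[.62,.1,0],"blue")
fit([((-.0175,-.0405,.044),A(94,395)),((-.0175,.0405,.044),A(262,380)),((.0175,.0405,.044),A(263,442)),((.0175,-.0405,.044),A(98,453))],[.58,-.24,0],"tr")
E
```

```text
fork [ 0.4725 -0.2386  0.4854] [-0.3 -0.2  0.6 -0.9 -0.5  0.1  0.3  0.1 -0.5 -0.3  0.3  0.3 -0.1  1.4
  0.8  1.1  1.5 -0.8 -2.1 -0.8]
blue [ 0.6168  0.1065 -5.9114] [ 0.1 -0.2 -0.2 -0.2 -0.3 -0.2  0.3  0.5]
tr [ 0.5803 -0.2359  4.2955] [-4.9 -2.4  3.8 -2.2  4.6  2.3 -3.5  3.1]
```

```bash
python3 -m handwheel '[0,2.7,2.7,10,0,0,-0.004, 0,0,0,25,0,0,-0.004, 0,0,0,25,0,0,0, 0,0,0,25,0,0,0, 0,0,0,25,0,0,0, 0,0,0,25,0,0,0, 0,0,0,25,0,0,0, 0,0,0,25,0,0,0, 0,0,0,16,0,0,0, 0,0,0,0,0,0,0]' 70 && python3 -m handwheel '[255,0,0,0,0,0,0, 255,0,0,0,0,0,0, 255,0,0,0,0,0,0, 255,0,0,0,0,0,0, 255,0,0,0,0,0,0, 255,0,0,0,0,0,0, 255,0,0,0,0,0,0, 255,0,0,0,0,0,0, 255,0,0,0,0,0,0, 255,0,0,0,0,0,0]' 70
```

```text
clock: 4.07
position: [0.4702, -0.2371, 0.0509]
tcp_rot: [[-1.0, -0.006, -0.005], [-0.006, 1.0, 0.004], [0.005, 0.004, -1.0]]
wrist_force: [0.2, 0.4, -0.3]
width: 1.002
clock: 4.9
position: [0.4735, -0.2394, 0.0555]
tcp_rot: [[-1.0, -0.008, 0.002], [-0.008, 1.0, -0.001], [-0.002, -0.001, -1.0]]
wrist_force: [-0.6, -0.6, 8.4]
width: 0.271
```

```bash
python3 -m handwheel '[255,0,0,-3,0,0,0, 255,0,0,-6,0,0,0, 255,0,0,-10,0,0,0, 255,0,0,-14,0,0,0, 255,0,0,-14,0,0,0, 255,0,0,-14,0,0,0, 255,0,0,-14,0,0,0, 255,0,0,-14,0,0,0, 255,0,0,-10,0,0,0, 255,0,0,-6,0,0,0, 255,0,0,-3,0,0,0, 255,0,0,0,0,0,0, 255,0,0,0,0,0,0]' 70; python3 - <<'E'
from h import *
p,d=imaging.capture("side")
w,d=imaging.capture("wrist")
o=np.zeros((600,800,3),np.uint8)
o[:600,:400]=cv2.resize(p[160:400,220:380],(400,600),interpolation=cv2.INTER_CUBIC)
o[:250,400:]=cv2.resize(w,(400,250),interpolation=cv2.INTER_AREA)
o[260:600,400:]=cv2.resize(w[130:300,220:420],(400,340),interpolation=cv2.INTER_CUBIC)
cv2.imwrite("pics/c3.png",o)
E
```

```text
clock: 5.98
position: [0.4723, -0.2384, 0.1618]
tcp_rot: [[-1.0, -0.008, -0.001], [-0.008, 1.0, 0.001], [0.001, 0.001, -1.0]]
wrist_force: [-0.4, -0.1, -6.7]
width: 0.27
```

View pics/c3.png

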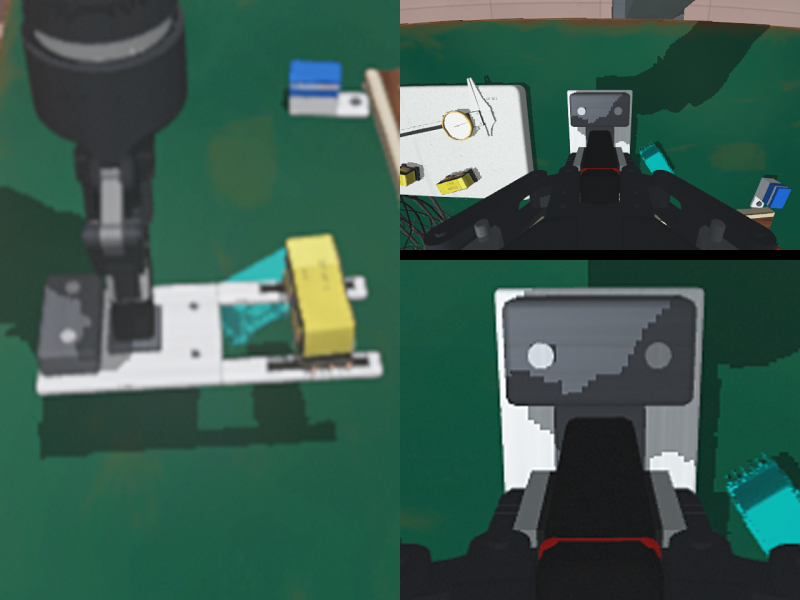

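The fork is up and level with the transformer riding on it. Next I'll carry it to above the blue stand.

```bash
python3 -m handwheel '[255,-0.5,4,0,0,0,0, 255,-1.1,9,0,0,0,0, 255,-1.7,14,0,0,0,0, 255,-2.3,19,0,0,0,0, 255,-2.8,23.8,0,0,0,0, 255,-2.8,23.8,0,0,0,0, 255,-2.8,23.8,0,0,0,0, 255,-2.8,23.8,0,0,0,0, 255,-2.8,23.8,0,0,0,0, 255,-2.8,23.8,0,0,0,0, 255,-2.8,23.8,0,0,0,0, 255,-2.8,23.8,0,0,0,0, 255,-2.8,23.8,0,0,0,0, 255,-2.8,23.8,0,0,0,0, 255,-2.8,23.8,0,0,0,0, 255,-2.3,19,0,0,0,0, 255,-1.7,14,0,0,0,0, 255,-1.1,9,0,0,0,0, 255,-0.5,4,0,0,0,0]' && python3 -m handwheel '[255,0,0,0,0,0,0.01, 255,0,0,0,0,0,0.02, 255,0,0,0,0,0,0.02, 255,0,0,0,0,0,0.02, 255,0,0,0,0,0,0.015, 255,0,0,0,0,0,0.01, 255,0,0,0,0,0,0, 255,0,0,0,0,0,0]'; python3 - <<'E'
from h import *
p,d=imaging.capture("side");cv2.imwrite("pics/side2.png",p)
q,_=imaging.capture("scene")
o=np.zeros((600,800,3),np.uint8)
o[:440]=cv2.resize(p[110:220,220:420],(800,440),interpolation=cv2.INTER_CUBIC)
o[440:,:400]=cv2.resize(q[150:278,180:500],(400,160))
cv2.imwrite("pics/c4.png",o)
E
```

```text
clock: 7.67
position: [0.5111, 0.1176, 0.1622]
tcp_rot: [[-1.0, -0.011, -0.001], [-0.011, 1.0, 0.001], [0.001, 0.001, -1.0]]
wrist_force: [-0.0, -0.3, -6.7]
width: 0.27
clock: 8.33
position: [0.5118, 0.1152, 0.1623]
tcp_rot: [[-0.996, 0.087, 0.0], [0.087, 0.996, -0.0], [-0.0, -0.0, -1.0]]
wrist_force: [-0.4, 1.2, -6.2]
width: 0.271
```

View pics/c4.png

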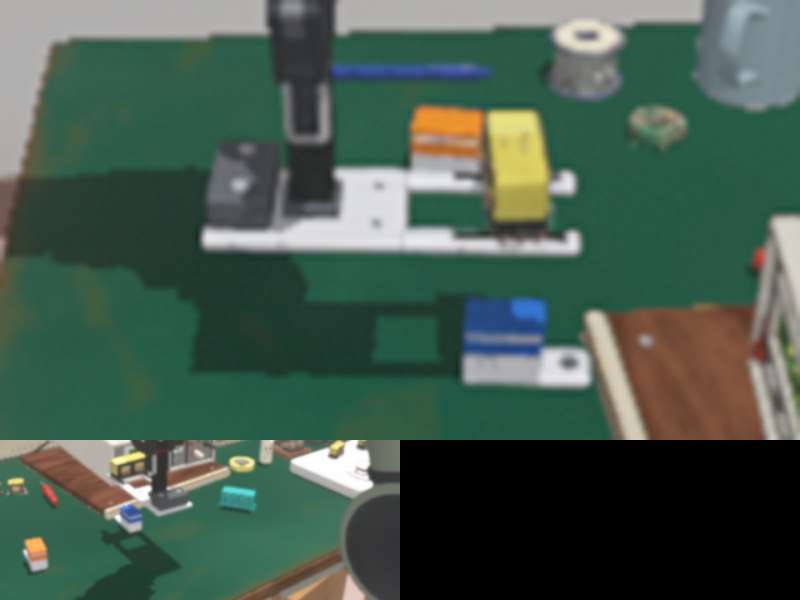

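```bash
python3 - <<'E'
from h import *
from scipy.optimize import least_squares
c=imaging.camera_params("side")
A=lambda u,v:(220+u/4,110+v/4)
def fit(pts,x0,name,z0=0):
    def r(v):
        f=frame(*v);return np.concatenate([proj(c,f((l[0],l[1],l[2]+z0)))-np.array(p) for l,p in pts])
    s=least_squares(r,x0);print(name,s.x.round(4),s.fun.round(1));return s.x
F=fit([((.141,-.036,.006),A(580,236)),((.141,.036,.006),A(576,174)),((-.055,-.036,.006),A(203,232)),((.05,-.022,.006),A(407,229)),((.05,.022,.006),A(408,192)),((.05,-.036,.006),A(404,238)),((.05,.036,.006),A(407,168))],[.51,.11,-5],"fork",.1068)
T=fit([((-.0175,.0405,.038),A(487,112)),((.0175,.0405,.038),A(543,112)),((.0175,-.0405,.038),A(549,180)),((-.0175,-.0405,.038),A(495,180))],[.617,.106,-2],"tr",.1128)
S=fit([((-.022,.014,.04),A(468,299)),((.022,.014,.04),A(546,299)),((.022,-.014,.04),A(545,332)),((-.022,-.014,.04),A(464,332)),((-.022,-.014,0),A(463,384)),((.022,-.014,0),A(541,384)),((.049,-.014,.0),A(590,386)),((.049,.014,.005),A(592,349))],[.617,.106,-5],"stand")
def rel(P,Q):
    a=-np.radians(Q[2]);d=P[:2]-Q[:2];print((np.array([[np.cos(a),-np.sin(a)],[np.sin(a),np.cos(a)]])@d).round(4),(P[2]-Q[2]).round(1))
rel(F,S);rel(T,S);rel(T,F)
E
```

```text
fork [ 0.5143  0.1157 -5.3956] [ 0.1  2.2 -0.4 -0.9  0.   1.3 -0.4 -0.7  0.1 -2.8  0.1  0.8  0.6 -0.2]
tr [ 0.6219  0.1057 -3.6366] [-1.1 -1.9  1.1 -1.8  2.   1.5 -1.9  1.5]
stand [ 0.6195  0.1054 -5.8421] [-0.2 -0.2 -0.3  0.3  0.2 -0.4  0.6 -0.9  0.4 -0.   0.3  0.5 -0.1  0.4
 -0.9  0.3]
[-0.1057 -0.0004] 0.4
[0.0024 0.0005] 2.2
[1.081e-01 1.000e-04] 1.8
```

```bash
python3 -m handwheel '[255,1,0,3,0,0,0.004, 255,1,0,6,0,0,0.004, 255,0,0,8,0,0,0, 255,0,0,8,0,0,0, 255,0,0,8,0,0,0, 255,0,0,8,0,0,0, 255,0,0,8,0,0,0, 255,0,0,4,0,0,0, 255,0,0,2,0,0,0, 255,0,0,0,0,0,0, 255,0,0,0,0,0,0]'; python3 - <<'E'
from h import *
p,d=imaging.capture("side");cv2.imwrite("pics/side3.png",p)
o=cv2.resize(p[130:220,250:400],(800,480),interpolation=cv2.INTER_CUBIC)
cv2.imwrite("pics/c5.png",o)
E
```

```text
clock: 9.35
position: [0.51, 0.1156, 0.1074]
tcp_rot: [[-0.996, 0.095, 0.0], [0.095, 0.996, 0.0], [-0.0, 0.0, -1.0]]
wrist_force: [-0.2, 0.7, -6.5]
width: 0.269
```

View pics/c5.png

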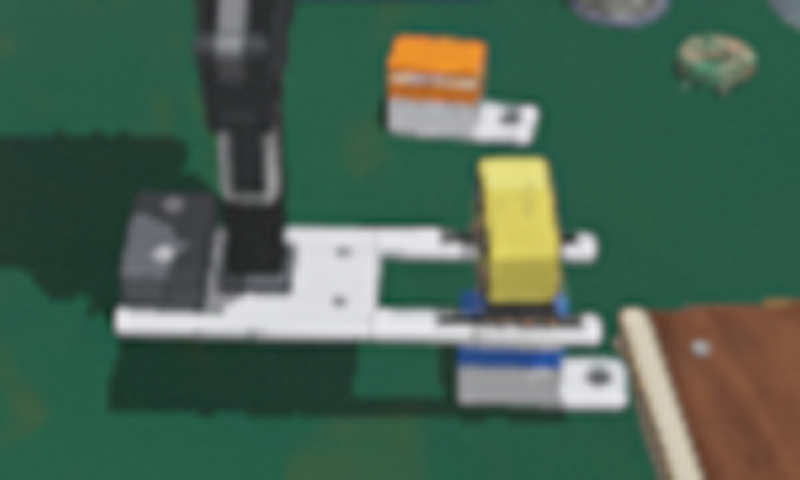

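Alignment looks good: the transformer's base is centred at about column 520 and the stand at about 513, with a tine on each side. Lowering the fork now.

```bash
python3 -m handwheel '[255,0,0,3,0,0,0, 255,0,0,4,0,0,0, 255,0,0,4,0,0,0, 255,0,0,3,0,0,0, 255,0,0,2,0,0,0, 255,0,0,2,0,0,0, 255,0,0,2,0,0,0, 255,0,0,2,0,0,0, 255,0,0,3,0,0,0, 255,0,0,4,0,0,0, 255,0,0,4,0,0,0, 255,0,0,4,0,0,0, 255,0,0,4,0,0,0, 255,0,0,3,0,0,0, 255,0,0,2,0,0,0, 255,0,0,2,0,0,0, 255,0,0,0,0,0,0, 255,0,0,0,0,0,0]'; python3 - <<'E'
from h import *
p,d=imaging.capture("side");cv2.imwrite("pics/side4.png",p)
o=cv2.resize(p[130:220,250:400],(800,480),interpolation=cv2.INTER_CUBIC)
cv2.imwrite("pics/c6.png",o)
E
```

```text
clock: 10.9
position: [0.5098, 0.1156, 0.0593]
tcp_rot: [[-0.996, 0.095, -0.0], [0.095, 0.996, 0.0], [0.0, 0.0, -1.0]]
wrist_force: [-1.3, 0.4, -5.1]
width: 0.278
```

View pics/c6.png

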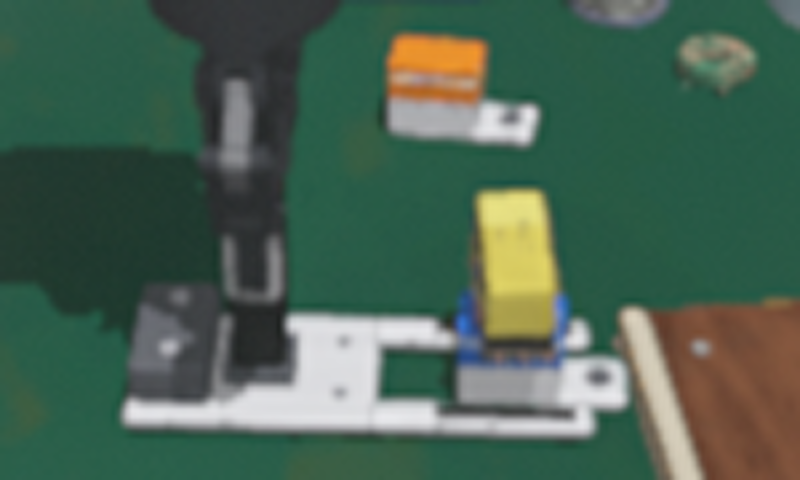

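The transformer is standing on the blue top. I'll lower the last few mm until the worktop pushes back.

```bash
python3 -m handwheel '[255,0,0,1.5,0,0,0, 255,0,0,1.5,0,0,0, 255,0,0,0.7,0,0,0, 255,0,0,0,0,0,0, 255,0,0,0,0,0,0]'
```

```text
clock: 11.37
position: [0.5099, 0.1156, 0.0556]
tcp_rot: [[-0.996, 0.095, 0.0], [0.095, 0.996, 0.0], [-0.0, 0.0, -1.0]]
wrist_force: [0.5, -0.5, -4.1]
width: 0.275
```

```bash
python3 -m handwheel '[255,0,0,0.7,0,0,0, 255,0,0,0.7,0,0,0, 255,0,0,0,0,0,0, 255,0,0,0,0,0,0]'
```

```text
clock: 11.7
position: [0.5099, 0.1156, 0.0555]
tcp_rot: [[-0.996, 0.095, 0.001], [0.095, 0.996, -0.0], [-0.001, -0.0, -1.0]]
wrist_force: [-3.6, 0.5, 7.9]
width: 0.275
```

Contact with the worktop: the wrist force went from −4 to +8 N. I'll release and rise.

```bash
python3 -m handwheel '[130,0,0,0,0,0,0, 100,0,0,0,0,0,0, 60,0,0,0,0,0,0, 30,0,0,0,0,0,0, 0,0,0,0,0,0,0, 0,0,0,0,0,0,0, 0,0,0,0,0,0,0, 0,0,0,0,0,0,0, 0,0,0,-5,0,0,0, 0,0,0,-15,0,0,0, 0,0,0,-20,0,0,0, 0,0,0,-20,0,0,0, 0,0,0,-20,0,0,0, 0,0,0,-20,0,0,0, 0,0,0,-20,0,0,0, 0,0,0,-20,0,0,0, 0,0,0,-10,0,0,0, 0,0,0,0,0,0,0, 0,0,0,0,0,0,0]'; python3 - <<'E'
from h import *
p,d=imaging.capture("side");cv2.imwrite("pics/side5.png",p)
w,d=imaging.capture("wrist")
o=np.zeros((600,800,3),np.uint8)
o[:340,:567]=cv2.resize(p[130:220,250:400],(567,340),interpolation=cv2.INTER_CUBIC)
o[340:,:416]=cv2.resize(w,(416,260),interpolation=cv2.INTER_AREA)
cv2.imwrite("pics/c7.png",o)
E
```

```text
clock: 13.28
position: [0.51, 0.1156, 0.2042]
tcp_rot: [[-0.996, 0.095, 0.001], [0.095, 0.996, 0.0], [-0.001, 0.0, -1.0]]
wrist_force: [-0.2, -1.2, -1.1]
width: 0.999
```

View pics/c7.png

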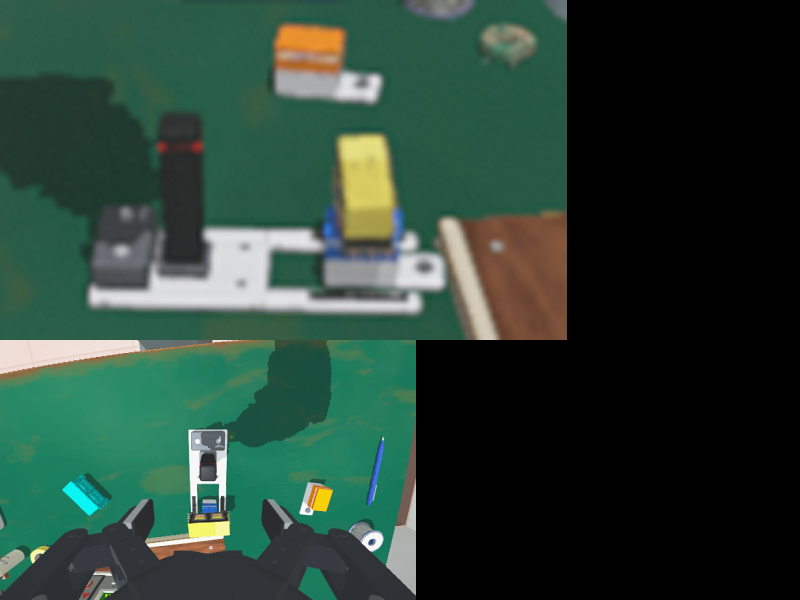

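The fork is lying flat and released, and the transformer is upright on the blue top. One numerical check, then I'll hand in.

```bash
python3 - <<'E'
from h import *
c=imaging.camera_params("side")
A=lambda u,v:(250+u/3.78,130+v/3.78)
m=np.mean([onplane(c,*A(u,v),.078)[:2] for u,v in [(337,136),(386,135),(394,210),(343,210)]],0)
e=m-[.6195,.1054];print(m,e)
if np.hypot(*e)<.009: robot.sign_off();print("signed")
E
```

```text
[0.61792637 0.10288042] [-0.00157363 -0.00251958]
the job is handed in; nothing more can be done
signed
```

The transformer is standing on the blue stand, the fork is lying flat and released on the worktop, and the job is handed in. The arm clock was at about 13.3 s of the 58 s allowed.

I gripped the fork by its black handle, lifted it level with the transformer and carried it over the blue stand. I then lowered it with a tine on each side until the wrist force showed worktop contact, opened the gripper and backed straight up. The gripper stayed clear of the transformer in every picture, and the orange stand and the look-alikes were left alone.

- **Centring:** the last side-camera picture puts the transformer's middle about 3 mm from the centre of the blue top (limit 15 mm), and it looks upright. It was read by eye off an enlarged crop, with the camera good to about 2 mm.
- **Fork:** in the last pictures it lies flat, with the tines below the transformer and not touching it. I checked this by eye only.
- **Disagreement:** the side and wrist cameras differed by about 2–3 mm on the fork and stand positions, and by up to 2° on the stand's yaw. I resolved this by comparing fork and stand in the same side picture before lowering.

No check failed.

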